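# Take the dial padlock off the locked-out bench supply and show it open

## Robot

A 6-joint arm with a two-finger parallel gripper is mounted at the origin on a cart in front of the work surface, level with it; the furniture and walls round the work are solid. World frame = base frame: x ahead of the robot, y to its left, z up, the work surface at z = 0. Lengths are in m, angles in rad, forces in N, time in s.
With the tool pointing down it reaches from about 0.375 to 0.9 m from the base axis. Payload 3.1 kg.
Tool frame: the origin (TCP) lies at the very end of the fingers, on their centre line; the grasp point (between the pads) lies 19 mm behind it; z points along the fingers, y is the line along which they close (so a half turn about z gives the same grasp; the last joint's range is limited). The gripper opens to 87 mm and grips with 3 to 60 N. Pads are 19 mm wide; open, the fingers measure 117 mm over their backs; the gripper's body (75 mm by 190 mm) begins 51 mm behind the grasp point.
Start: joints at [-1.343, 0.527, 1.433, -0, 1.181, -0.178], TCP at [0.247, -0.574, 0.223] pointing down, gripper open.
Joint ranges: [-3.08, 3.08], [-0.75, 2.2], [0.22, 2.44], [-1.43, 4.57], [0, 2.65], [-2.85, 2.85]. Speed limits (rad/s): [2.79, 2.79, 3.14, 3.14, 3.14, 3.14].

## Interface

Orientations are given as a rotation vector (axis times angle).
In Python, from workcell import * gives the robot as it stands.
- The arm moves only by the tool carry_out, never from a script. Its argument "moves" is a list of rows, each an object of numbers: "tx", "ty", "tz": the shift along the tool's x, y, z in mm; "turn": the turn about the tool's z in degrees. A call has 1 to 10 rows; each row is the pose to reach, as a shift and turn from the pose commanded when the call began, along the tool's axes at that moment; what a row does not reach only later rows make up. A row lasts 1/8 s, in which the tool goes at most 62.5 mm and 10.7 degrees, less where a joint would pass 70% of its speed; a pose out of reach is approached as far as the arm can. A call with a gripper value outside its range is refused whole. "gripper" is the finger opening in mm, from 0 to 87, set as the call begins (left out, the last holds). The fingers move at their own pace and stop on an object; the grip force is fixed at half the most. Time passes only in rows, so rows that repeat a pose let the fingers close. It gives the time, the measured TCP pose, the force, the opening and the grip force at its end, in the units of the state.
- state(): the state, without advancing time (a new reading comes with each control period).
- read_camera(name): name is "scene" or "top"; returns the picture (420x560x3 uint8, blue, green, red); there is no depth.
- get_calibration(name): a dict with "camera_matrix" (3x3 intrinsics, pixels), "pose" (4x4, takes a point from camera to world coordinates). Camera axes: x right, y up, looking along -z (the intrinsics and any distortion apply to the point x, -y, -z); pixel columns grow to the right and rows downward; lengths in m; the calibration is good to about 2 mm. A picture is of the moment at which its call begins. get_calibration takes no time and is no camera call.
- hand_in(): hands the job in; it is judged then, once.
The state is a dict: "t": time; "q": joint angles; "joint_vel": joint speeds; "joint_torque": joint torques, N m; "tool_pos": TCP position; "tcp_rot": TCP orientation; "force": force on the tool from outside, world axes, zero at the start; "wrist_torque": the same for the moment, N m; "opening": finger opening in m; "finger_force": force on a finger pad.
Only numpy, scipy, OpenCV 4.12 (cv2) and the standard library are available. Lean on these libraries where they do the work, as an engineer would, in place of code of your own. Each camera call takes 0.05 s, during which the arm holds its last target. There are 200 camera calls.

## Task

The bench supply is locked out by a dial padlock that lies on its cover with one shackle leg through the steel eye. Open the lock: turn its dial counter-clockwise until the white pointer stands at the red zero mark (stop there, do not turn past it), then clockwise by three clicks, which is a quarter turn, and pull the shackle straight out of the lock's body as far as it goes. Take the lock off the eye and finish while holding it up in the gripper, still and with the shackle still fully out, at least 10 cm above the supply, so that everyone sees the lock is off; leave the tools and parts round about where they lie.

Things in the scene. Friction and masses are not known exactly. Their poses are not given: they have to be found in the camera images.
- lock: loose dial padlock, brushed steel, 0.45 kg, lying on its back on the supply. Origin on its underside below the dial's centre; z up through the dial, x towards the shackle (away from the robot, within 20 degrees). Body 24 mm thick, 66 mm wide (y), from x = -33 (round end) to +33 mm (flat end). When the shackle is pulled the steel eye holds the body back
- lock_zero (a point): middle of the red wedge, the zero mark, on the lock's black face, 27 mm from the dial's axis towards the lock's +x. 11 white marks follow it round the dial, 30 degrees (one click) apart. The lock opens only after the dial came counter-clockwise onto zero (within 10 degrees) and then went clockwise three clicks, to the mark at the lock's -y
- lock_grip (a point): point on the dial's axis at grip height, 36 mm above the lock's underside. The dial is a black ribbed round knob, 34 mm across, from 27 to 44 mm above the lock's underside, over a flat skirt 45 mm across; grip it at any yaw. Nothing else on lock, eye or supply stands higher than 24 mm above the lock's underside. The lock can also be lifted by the dial
- lock_pointer (a point): outer end of the white pointer line on the dial's skirt, 21 mm from the dial's axis; the line also runs over the knob's top from its centre to the pointing side. It points along the lock's +x at zero and along its -y three clicks clockwise of zero
- lock_dial (a joint): dial angle, rad: 0 at zero, growing clockwise seen from above; a click is 0.524, three end at 1.571. Starts between 0.8 and 2.4. Endless; rests in clicks (0.09 N m to leave one); blocked while the shackle is out. A hidden wheel follows it counter-clockwise and stays put on the way back (up to 165 degrees). After overrunning zero: 3/4 turn clockwise past zero, then back onto zero
- lock_shackle (a joint): how far the shackle is out, m: 0 locked, 0.018 fully out, at a stop. It slides along the lock's +x, stays where it is left (friction about 2 N, a little more over the catch), and moves no more than about 2 mm while the dial is not set
- lock_bow (a point): middle of the shackle's cross bar on the wire's centre line, 12 mm above the lock's underside; locked, 72 mm from the dial's axis along the lock's +x. Round wire 9 mm thick, legs at y = +22 and -22 mm, corner radius 15 mm. The bar can be pinched along the lock's x, one finger inside the bow: 29 mm are free between bar and eye, the flat top lies 7 mm below the wire
- supply: fixed grey bench supply, 150 (x) x 180 (y) x 60 mm high, origin under its middle, flat top; the dial's axis is 36 mm in front of its middle. Eye: steel plate 4 mm thick, 24 mm high, across x, 1 mm past the flat end of the lock, y = -34 to +12 mm, with a 14 mm hole round the shackle's -y leg. That leg sits 8 mm deep in the body; fully out it clears body and eye and the lock lifts straight up
- transformer: a small transformer with grey core and yellow winding, 53x50x40 mm, origin under its middle; bystander
- driver_1: a red screwdriver lying flat, 150 mm long, 21 mm thick, origin under its middle; bystander
- heatsink: an aluminium finned heatsink, 30x45x26 mm, origin under its middle; bystander
- bin_3: a yellow picking bin with small parts, 86x66x46 mm, origin under its middle; bystander

How it is judged:
On the way, in this order (a step that is already met when the one before it is completed fails the run):
1. the dial's pointer stands at the red zero mark (within 10 degrees) (y of lock_pointer in the frame of lock between -0.0037 and 0.0037 m and x of lock_pointer in the frame of lock above 0 m), for 0.1 s.
2. the dial's pointer stands three clicks clockwise of zero (within 10 degrees) (x of lock_pointer in the frame of lock between -0.0037 and 0.0037 m and y of lock_pointer in the frame of lock below 0 m), for 0.1 s.
3. the shackle is pulled out to its stop while the lock still lies on the supply (value of joint lock_shackle above 0.015 m and z of lock in the frame of supply below 0.075 m), for 0.1 s.
At the end, for the whole second after the job is handed in: The program ends while the gripper holds the lock: its underside's origin at least 9 cm above the supply's top, the shackle at least 15 of 18 mm out, the fingers gripping the lock (more than 1 N), the lock not touching the supply and moving slower than 3 cm/s (value of joint lock_shackle above 0.015 m and z of lock in the frame of supply above 0.15 m and contact force between the fingers and lock above 1 N and contact force between lock and supply below 0.1 N and linear speed of lock below 0.03 m/s); the arm keeps its last pose, push and grip.
It fails at once if a bystander (transformer, driver 1, heatsink, bin 3) is shifted by more than 3 cm (distance of any of transformer, driver_1, heatsink, bin_3 from where it was at the start of the episode above 0.03 m).
It also fails if it takes over 61 s, if anything falls off the work surface, if the arm or the gripper's body presses on something with over 40 N, if the wrist force passes 120 N, or if a joint passes its speed limit or range.

## Working session

There is one attempt and no reset: what is moved stays moved. The work goes in short steps, Python scripts to look and compute and a tool call to move; the robot and the scene stay as the last step left them, time stands still between calls to the robot, and variables do not carry over. Pictures are saved under pics/ and viewed, at most 10 in all, crops included, and the job is handed in when it is done.

Besides the shell and the picture viewer there is one more tool, called after "Call:" as name(argument=value, ...) on one line, values as JSON. carry_out: Moves the arm, as the interface text tells. Its arguments: {"type":"object","properties":{"moves":{"type":"array"},"gripper":{"type":"number"}},"required":["moves"]}

```bash
mkdir -p pics; ls; python3 - <<'E'
from workcell import *
import cv2,numpy as np
for n in("top","scene"):
    im=read_camera(n); cv2.imwrite(f"pics/{n}0.png",im); c=get_calibration(n); print(n,{k:np.round(v,4).tolist() for k,v in c.items()})
s=state();print(s['t'],s['tool_pos'],s['tcp_rot'])
a=cv2.imread("pics/top0.png")
E
```

```text
pics
top {'camera_matrix': [[432.2929, 0.0, 283.4739], [0.0, 432.2929, 201.88], [0.0, 0.0, 1.0]], 'pose': [[0.0267, 0.9877, -0.1539, 0.3866], [-0.9995, 0.0241, -0.0188, 0.0113], [-0.0148, 0.1544, 0.9879, 0.9364], [0.0, 0.0, 0.0, 1.0]]}
scene {'camera_matrix': [[461.8195, 0.0, 288.8947], [0.0, 461.8195, 212.4275], [0.0, 0.0, 1.0]], 'pose': [[-0.7477, 0.474, -0.465, 0.0061], [-0.6638, -0.549, 0.5078, 0.549], [-0.0146, 0.6884, 0.7252, 0.8562], [0.0, 0.0, 0.0, 1.0]]}
0.1 [ 0.24657162 -0.57358815  0.22163156] [-3.07518610e+00 -6.32671305e-01  9.16570119e-05]
```

View pics/top0.png

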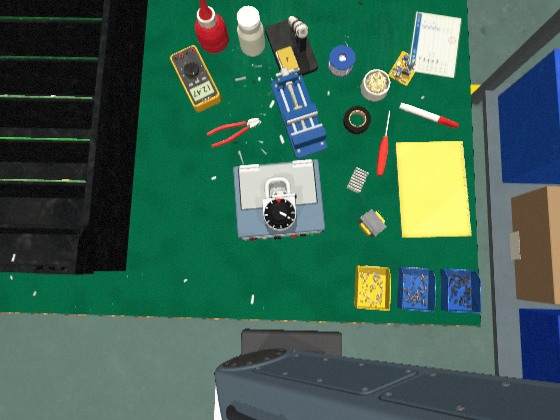

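View pics/scene0.png

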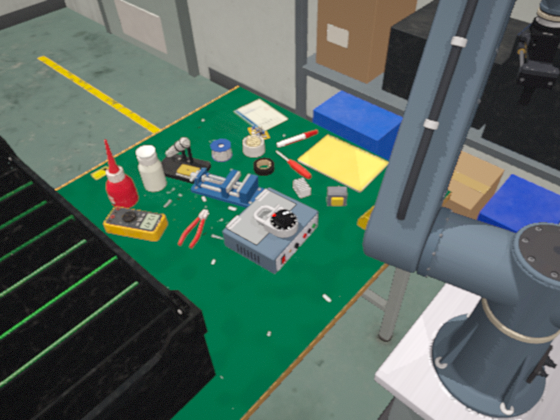

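The top view shows the lock at about (280,212) on the supply, with the red zero at about (278,200) and the pointer to the lower right. The scene view shows the lock at about (280,218). Next I'll crop and measure.

```bash
cat > h.py <<'E'
from workcell import *
import cv2,numpy as np
from scipy.spatial.transform import Rotation as R
def proj(n,P):
    c=get_calibration(n);T=np.linalg.inv(np.array(c['pose']));p=T[:3,:3]@np.array(P)+T[:3,3]
    q=np.array(c['camera_matrix'])@np.array([p[0],-p[1],-p[2]]);return q[:2]/q[2]
def ray(n,uv,z):
    c=get_calibration(n);T=np.array(c['pose']);d=np.linalg.inv(c['camera_matrix'])@np.array([*uv,1.])
    d=T[:3,:3]@np.array([d[0],-d[1],-d[2]]);o=T[:3,3];return o+d*(z-o[2])/d[2]
def blobs(mask,off,amin=2):
    n,l,s,c=cv2.connectedComponentsWithStats(mask.astype(np.uint8));return [(int(s[i,4]),c[i]+off) for i in range(1,n) if s[i,4]>=amin]
def snap(n,x0,y0,w,h,k,name):
    im=read_camera(n);cv2.imwrite(name,cv2.resize(im[y0:y0+h,x0:x0+w],None,fx=k,fy=k,interpolation=cv2.INTER_CUBIC));return im
E
python3 - <<'E'
from h import *
a=cv2.imread("pics/top0.png");b=cv2.imread("pics/scene0.png")
k=8
A=cv2.resize(a[168:240,255:305],None,fx=k,fy=k,interpolation=cv2.INTER_CUBIC)
B=cv2.resize(b[195:245,245:305],None,fx=6,fy=6,interpolation=cv2.INTER_CUBIC)
o=np.zeros((576,400+360,3),np.uint8);o[:,:400]=A;o[:300,400:]=B;cv2.imwrite("pics/crop0.png",o)
for n,im,(x0,y0,x1,y1) in(("top",a,(255,168,305,232)),("scene",b,(245,195,305,245))):
    c=im[y0:y1,x0:x1].astype(int);red=(c[...,2]>120)&(c[...,1]<80)&(c[...,0]<80)
    blk=c.max(2)<70
    for m,z,t in((red,.084,"red"),(blk,.09,"black")):
        for ar,ce in blobs(m,[x0,y0],4):print(n,t,ar,ce.round(1),ray(n,ce,z).round(4))
E
```

```text
top red 13 [278.2 200.1] [0.5228 0.0382 0.084 ]
top black 589 [278.9 213.4] [0.4952 0.0357 0.09  ]
scene red 9 [273.9 214.9] [0.5221 0.0366 0.084 ]
scene red 5 [303.8 235.6] [0.4297 0.0394 0.084 ]
scene black 273 [282.9 219.8] [0.4924 0.0383 0.09  ]
```

View pics/crop0.png

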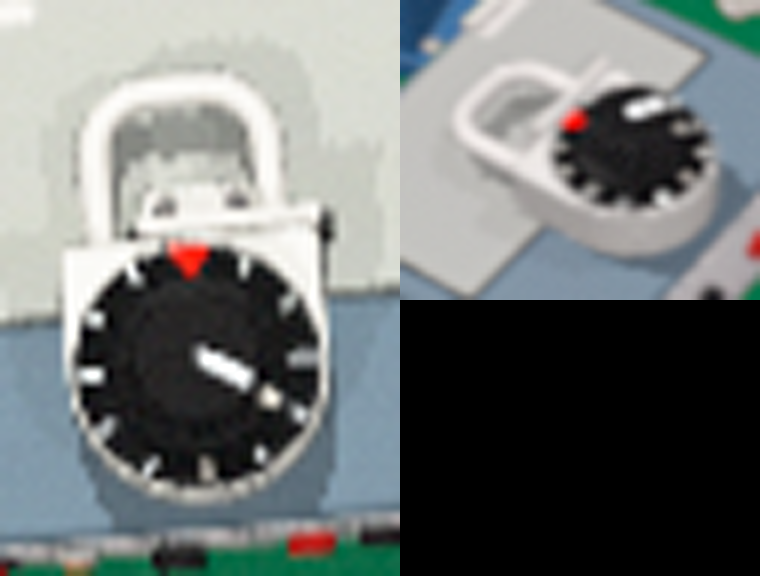

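The lock points nearly straight ahead. The pointer sits on the fourth mark clockwise of the red zero, so the dial needs 120° CCW and then 90° CW. I'll fit the lock's pose from the 12 marks and work out the approach.

```bash
python3 - <<'E'
from h import *
M=[(190,258),(245,265),(290,300),(302,357),(298,410),(262,453),(208,468),(150,467),(107,428),(90,375),(94,318),(133,272)]
W=np.array([ray("top",(255+(x+.5)/8-.5,168+(y+.5)/8-.5),.0845)[:2] for x,y in M])
th=-np.arange(12)*np.pi/6
z=W[:,0]+1j*W[:,1];A=np.c_[np.exp(1j*th),np.ones(12)]
(s,c),*_=np.linalg.lstsq(A,z,rcond=None)
print("centre",c,"r",abs(s),"yaw deg",np.degrees(np.angle(s)),"resid mm",(1000*abs(A@[s,c]-z)).round(1))
bow=np.array([168,88])  # bar in crop, z .072
for p in((165,86),(185,85),(92,160),(268,165)):print("bow",ray("top",(255+(p[0]+.5)/8-.5,168+(p[1]+.5)/8-.5),.0765).round(4))
st=state();Rt=R.from_rotvec(st['tcp_rot']);P=np.array(st['tool_pos'])
print((Rt.as_matrix().T@(np.array([c.real,c.imag,.19])-P)*1000).round(1), Rt.as_matrix().round(3).tolist())
print("proj scene centre",proj("scene",[c.real,c.imag,.0845]))
E
```

```text
centre (0.4966320213399479+0.03529107595549448j) r 0.027353884697126483 yaw deg 6.647153223775977 resid mm [0.8 0.3 0.7 1.5 0.1 0.3 1.3 0.9 0.2 0.6 1.  0.9]
bow [0.5686 0.0458 0.0765]
bow [0.569  0.0407 0.0765]
bow [0.549  0.0637 0.0765]
bow [0.5488 0.0191 0.0765]
[ 470.1 -460.7   32.7] [[0.919, 0.395, -0.0], [0.395, -0.919, 0.002], [0.0, -0.002, -1.0]]
proj scene centre [282.4975035 219.7516824]
```

Call:
carry_out(moves=[{"tx":235,"ty":-230,"tz":0,"turn":-10},{"tx":235,"ty":-230,"tz":0,"turn":-10},{"tx":235,"ty":-230,"tz":0,"turn":-10},{"tx":235,"ty":-230,"tz":10,"turn":-10},{"tx":470,"ty":-460,"tz":20,"turn":-10},{"tx":470,"ty":-460,"tz":32,"turn":-10},{"tx":470,"ty":-460,"tz":32,"turn":-10},{"tx":470,"ty":-460,"tz":32,"turn":-10},{"tx":470,"ty":-460,"tz":32,"turn":-10},{"tx":470,"ty":-460,"tz":32,"turn":-10}], gripper=87)

```text
t: 1.35
tool_pos: [0.4846, 0.0048, 0.1928]
tcp_rot: [3.01, 0.899, -0.0]
force: [1.0, -0.8, -0.2]
opening: 0.0867
finger_force: 0.0
```

Call:
carry_out(moves=[{"tx":0,"ty":0,"tz":0,"turn":0},{"tx":0,"ty":0,"tz":0,"turn":0}])

```text
t: 1.6
tool_pos: [0.4837, 0.0029, 0.1927]
tcp_rot: [-3.01, -0.901, 0.002]
force: [-0.0, -0.6, 0.5]
opening: 0.0871
finger_force: 0.0
```

```bash
cat >> h.py <<'E'
def goto(x,y,z):
    s=state();m=R.from_rotvec(s['tcp_rot']).as_matrix();print("t",s['t'],"pos",np.round(s['tool_pos'],4),"yawY",np.degrees(np.arctan2(m[1,1],m[0,1])).round(1),"q6",round(s['q'][5],2),"F",np.round(s['force'],1),"tau",np.round(s['wrist_torque'],2),"op",s['opening'],"ff",s['finger_force'])
    print("shift mm",(m.T@(np.array([x,y,z])-s['tool_pos'])*1000).round(1))
E
python3 -c "
from h import *
goto(.496,.0355,.09)"
```

```text
t 1.6 pos [0.4837 0.0029 0.1927] yawY -56.7 q6 0.76 F [-0.  -0.6  0.5] tau [ 0.01  0.04 -0.04] op 0.08712738072838888 ff 0.0
shift mm [ 28.3 -20.5 102.7]
```

Call:
carry_out(moves=[{"tx":28,"ty":-20.5,"tz":0},{"tx":28,"ty":-20.5,"tz":40},{"tx":28,"ty":-20.5,"tz":80},{"tx":28,"ty":-20.5,"tz":95},{"tx":28,"ty":-20.5,"tz":102},{"tx":28,"ty":-20.5,"tz":102},{"tx":28,"ty":-20.5,"tz":102}])

```text
validation failed for argument at $.mo...
```

```bash
python3 -c "
from h import *
goto(.496,.0355,.09)
snap('scene',230,160,110,110,5,'pics/s1.png')"
```

```text
t 1.6 pos [0.4837 0.0029 0.1927] yawY -56.7 q6 0.76 F [-0.  -0.6  0.5] tau [ 0.01  0.04 -0.04] op 0.08712738072838888 ff 0.0
shift mm [ 28.3 -20.5 102.7]
```

View pics/s1.png

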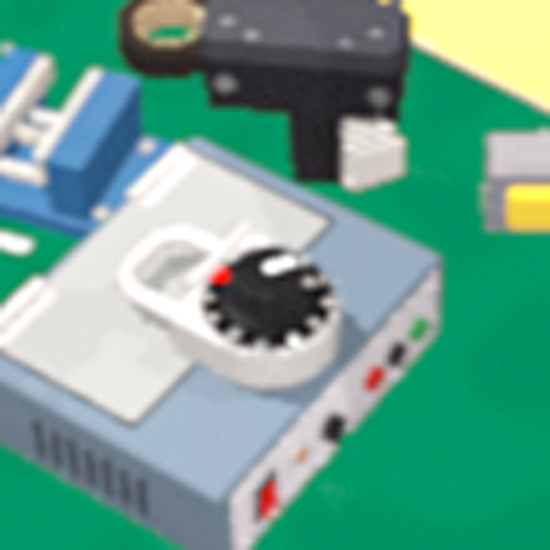

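The call was refused, apparently because rows need all four fields, so nothing moved. The picture shows the lock untouched, with the gripper hovering beside it.

Call:
carry_out(moves=[{"tx":28,"ty":-20.5,"tz":0,"turn":0},{"tx":28,"ty":-20.5,"tz":40,"turn":0},{"tx":28,"ty":-20.5,"tz":80,"turn":0},{"tx":28,"ty":-20.5,"tz":95,"turn":0},{"tx":28,"ty":-20.5,"tz":102,"turn":0},{"tx":28,"ty":-20.5,"tz":102,"turn":0},{"tx":28,"ty":-20.5,"tz":102,"turn":0}])

```text
t: 2.52
tool_pos: [0.4972, 0.035, 0.0921]
tcp_rot: [3.009, 0.898, 0.003]
force: [-0.1, 0.2, -0.6]
opening: 0.087
finger_force: 0.0
```

```bash
python3 -c "
from h import *
goto(.496,.0355,.09)"
```

```text
t 2.525 pos [0.4972 0.035  0.0921] yawY -56.8 q6 0.84 F [-0.1  0.2 -0.6] tau [-0.02 -0.04 -0.  ] op 0.08698019650674861 ff 0.0
shift mm [-0.8 -1.1  2. ]
```

Position and height are good. Closing on the dial.

Call:
carry_out(moves=[{"tx":0,"ty":-0.5,"tz":1.5,"turn":0},{"tx":0,"ty":-0.5,"tz":1.5,"turn":0},{"tx":0,"ty":-0.5,"tz":1.5,"turn":0},{"tx":0,"ty":-0.5,"tz":1.5,"turn":0},{"tx":0,"ty":-0.5,"tz":1.5,"turn":0},{"tx":0,"ty":-0.5,"tz":1.5,"turn":0}], gripper=20)

```text
t: 3.28
tool_pos: [0.4963, 0.0356, 0.0895]
tcp_rot: [3.01, 0.899, 0.001]
force: [0.9, -2.0, 0.6]
opening: 0.0348
finger_force: 0.7
```

```bash
python3 -c "
from h import *
goto(.496,.0355,.09)"
```

```text
t 3.275 pos [0.4963 0.0356 0.0895] yawY -56.7 q6 0.84 F [ 0.9 -2.   0.6] tau [-0.24 -0.05 -0.01] op 0.03483033087149754 ff 0.6619569472968578
shift mm [-0.3 -0.1 -0.5]
```

Call:
carry_out(moves=[{"tx":0,"ty":0,"tz":0,"turn":0},{"tx":0,"ty":0,"tz":0,"turn":0},{"tx":0,"ty":0,"tz":0,"turn":-8},{"tx":0,"ty":0,"tz":0,"turn":-16},{"tx":0,"ty":0,"tz":0,"turn":-24},{"tx":0,"ty":0,"tz":0,"turn":-32},{"tx":0,"ty":0,"tz":0,"turn":-40},{"tx":0,"ty":0,"tz":0,"turn":-48},{"tx":0,"ty":0,"tz":0,"turn":-56},{"tx":0,"ty":0,"tz":0,"turn":-60}])

```text
t: 4.53
tool_pos: [0.496, 0.0356, 0.0895]
tcp_rot: [-2.154, -2.287, 0.0]
force: [-0.1, -0.6, 0.2]
opening: 0.033
finger_force: 30.0
```

Call:
carry_out(moves=[{"tx":0,"ty":0,"tz":0,"turn":-8},{"tx":0,"ty":0,"tz":0,"turn":-16},{"tx":0,"ty":0,"tz":0,"turn":-24},{"tx":0,"ty":0,"tz":0,"turn":-32},{"tx":0,"ty":0,"tz":0,"turn":-40},{"tx":0,"ty":0,"tz":0,"turn":-48},{"tx":0,"ty":0,"tz":0,"turn":-54},{"tx":0,"ty":0,"tz":0,"turn":-54},{"tx":0,"ty":0,"tz":0,"turn":-54}])

```text
t: 5.65
tool_pos: [0.4961, 0.0357, 0.0895]
tcp_rot: [0.888, 3.014, -0.0]
force: [-0.1, -0.3, 1.2]
opening: 0.0333
finger_force: 30.0
```

```bash
python3 - <<'E'
from h import *
goto(.496,.0355,.09)
a=snap('top',240,160,80,80,5,'pics/a.png');b=snap('scene',245,190,70,70,5,'pics/b.png')
A=cv2.imread('pics/a.png');B=cv2.resize(cv2.imread('pics/b.png'),(400,400));cv2.imwrite('pics/s2.png',np.hstack([A,B]))
E
```

```text
t 5.65 pos [0.4961 0.0357 0.0895] yawY 57.2 q6 -1.15 F [-0.1 -0.3  1.2] tau [-0.12 -0.14 -0.02] op 0.03333923208989101 ff 30.000567734241486
shift mm [-0.  -0.2 -0.5]
```

View pics/s2.png

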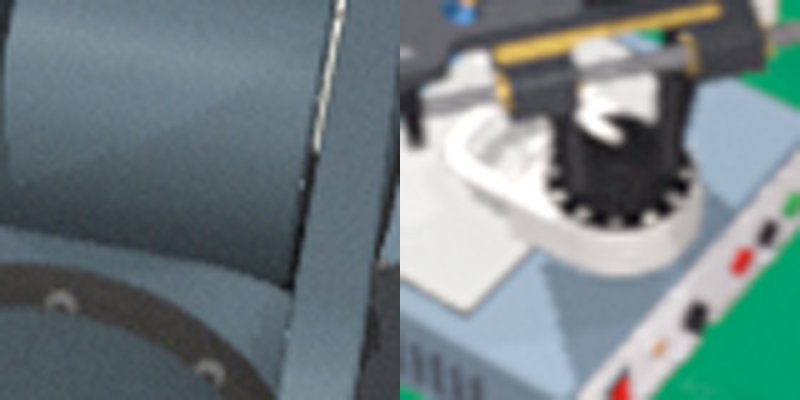

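The scene view shows the pointer line on the knob running up-left from (284.4,214.5) to (277.4,210.1) in full-image pixels, towards the zero mark. Next I'll get its angle.

```bash
python3 - <<'E'
from h import *
b=read_camera('scene');x0,y0,x1,y1=272,204,290,219
c=b[y0:y1,x0:x1].astype(int);w=c.min(2)>170
for r in c.min(2):print(' '.join(f"{v:3d}" for v in r))
for p,q in(((284.4,214.5),(277.4,210.1)),):
    d=ray('scene',q,.104)-ray('scene',p,.104);print(np.degrees(np.arctan2(d[1],d[0])),np.linalg.norm(d),ray('scene',p,.104))
for a in (-4,0.6,6.6,12.6):
    print(a,proj('scene',[.496,.0355,.104]).round(1),proj('scene',[.496+.017*np.cos(np.radians(a)),.0355+.017*np.sin(np.radians(a)),.104]).round(1))
E
```

```text
88  81  73  81 110 158 185 187 185 191 208 219 222 223 224 229 225 184
 76  74  69  79 140 214 239 232 222 221 225 228 228 228 228 229 224 184
 75  76  70  86 170 238 248 235 228 226 226 226 226 226 226 227 214 168
 73  75  71  80 159 225 248 255 251 241 233 228 226 227 227 226 212 164
 76  73  69  83 155 227 255 255 255 254 243 228 221 223 227 228 213 166
 70  70  67 107 193 246 255 255 239 218 201 187 181 191 211 222 212 165
 54  53  53 117 205 250 255 235 180 125  97  92  95 105 138 176 187 153
 44  42  47  86 156 224 255 255 224 157  84  38  31  35  51  93 118  99
 61  40  50  57  80 147 225 255 255 231 167  92  39  30  31  38  49  49
 67  41  53  58  49  56 123 189 221 229 207 144  66  25  31  30  33  37
 61  42  53  61  48  30  37  64 117 157 165 129  63  31  34  33  31  35
 58  38  56  65  54  39  29  28  33  57  81  67  40  31  31  33  32  36
 70  42  54  61  56  45  38  35  30  33  34  34  30  38  32  38  31  37
 53  36  50  63  57  47  35  38  33  33  39  36  36  35  31  31  35  42
 56  44  48  60  58  49  41  39  39  39  40  41  40  39  38  38  36  40
0.5262535974327652 0.02109231976589955 [0.491723   0.03365662 0.104     ]
-4 [282.4 214. ] [277.2 210.2]
0.6 [282.4 214. ] [276.8 210.5]
6.6 [282.4 214. ] [276.3 211. ]
12.6 [282.4 214. ] [275.9 211.4]
```

The line reads about 6° short of zero, which matches the 114° turned. I'll turn 5° more, then release so the detent can centre the dial, and look again.

Call:
carry_out(moves=[{"tx":0,"ty":0,"tz":0,"turn":-3},{"tx":0,"ty":0,"tz":0,"turn":-5},{"tx":0,"ty":0,"tz":0,"turn":-5},{"tx":0,"ty":0,"tz":0,"turn":-5}])

```text
t: 6.3
tool_pos: [0.4961, 0.0358, 0.0895]
tcp_rot: [-0.754, -3.05, -0.0]
force: [0.4, -0.7, -0.4]
opening: 0.0332
finger_force: 30.0
```

Call:
carry_out(moves=[{"tx":0,"ty":0,"tz":0,"turn":0},{"tx":0,"ty":0,"tz":0,"turn":0},{"tx":0,"ty":0,"tz":0,"turn":0},{"tx":0,"ty":0,"tz":0,"turn":0}], gripper=70)

```text
t: 6.8
tool_pos: [0.496, 0.0358, 0.0895]
tcp_rot: [-0.753, -3.05, -0.0]
force: [0.6, -0.1, -0.2]
opening: 0.0646
finger_force: 0.0
```

```bash
python3 - <<'E'
from h import *
goto(.496,.0355,.09)
snap('scene',255,190,56,56,10,'pics/s3.png')
E
```

```text
t 6.8 pos [0.496  0.0358 0.0895] yawY 62.2 q6 -1.24 F [ 0.6 -0.1 -0.2] tau [ 0.08 -0.14  0.01] op 0.06457664312755997 ff 0.0
shift mm [-0.1 -0.3 -0.5]
```

View pics/s3.png

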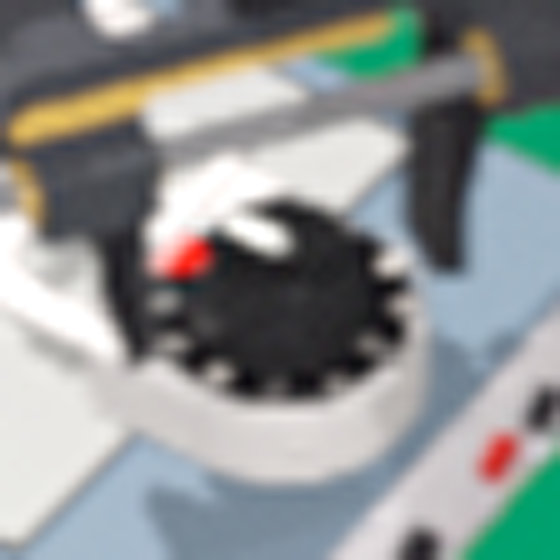

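The pointer line, from (283.0,213.5) to (277.5,211.0) in full-image pixels, is parallel to the lock's +x and aims at the red wedge, so the dial is on zero. Now I'll regrip and turn 90° clockwise.

Call:
carry_out(moves=[{"tx":0,"ty":0,"tz":0,"turn":0},{"tx":0,"ty":0,"tz":0,"turn":0},{"tx":0,"ty":0,"tz":0,"turn":0},{"tx":0,"ty":0,"tz":0,"turn":0},{"tx":0,"ty":0,"tz":0,"turn":0},{"tx":0,"ty":0,"tz":0,"turn":0},{"tx":0,"ty":0,"tz":0,"turn":8},{"tx":0,"ty":0,"tz":0,"turn":16},{"tx":0,"ty":0,"tz":0,"turn":24},{"tx":0,"ty":0,"tz":0,"turn":30}], gripper=20)

```text
t: 8.1
tool_pos: [0.496, 0.036, 0.0895]
tcp_rot: [-1.522, -2.748, -0.001]
force: [-0.7, 1.2, 1.2]
opening: 0.0332
finger_force: 30.0
```

Call:
carry_out(moves=[{"tx":0,"ty":0,"tz":0,"turn":8},{"tx":0,"ty":0,"tz":0,"turn":16},{"tx":0,"ty":0,"tz":0,"turn":24},{"tx":0,"ty":0,"tz":0,"turn":32},{"tx":0,"ty":0,"tz":0,"turn":40},{"tx":0,"ty":0,"tz":0,"turn":48},{"tx":0,"ty":0,"tz":0,"turn":56},{"tx":0,"ty":0,"tz":0,"turn":60},{"tx":0,"ty":0,"tz":0,"turn":60},{"tx":0,"ty":0,"tz":0,"turn":60}])

```text
t: 9.35
tool_pos: [0.4961, 0.0357, 0.0895]
tcp_rot: [2.688, 1.625, 0.0]
force: [0.2, -0.7, -0.1]
opening: 0.0335
finger_force: 30.0
```

Call:
carry_out(moves=[{"tx":0,"ty":0,"tz":0,"turn":0},{"tx":0,"ty":0,"tz":0,"turn":0},{"tx":0,"ty":0,"tz":0,"turn":0},{"tx":0,"ty":0,"tz":0,"turn":0},{"tx":0,"ty":0,"tz":-25,"turn":0},{"tx":0,"ty":0,"tz":-60,"turn":0},{"tx":0,"ty":0,"tz":-60,"turn":0},{"tx":0,"ty":0,"tz":-60,"turn":0}], gripper=75)

```text
t: 10.35
tool_pos: [0.4956, 0.0358, 0.1491]
tcp_rot: [-2.689, -1.624, 0.001]
force: [-0.6, -0.0, -0.3]
opening: 0.0747
finger_force: 0.0
```

```bash
python3 - <<'E'
from h import *
y=np.radians(6.6);bx,by=.496+.072*np.cos(y),.0355+.072*np.sin(y);print(bx,by)
goto(bx,by,.12)
im=snap('scene',245,190,70,70,8,'pics/s4.png')
c=im[195:245,245:290].astype(int);print([(a,p.round(1),ray('scene',p,.0845).round(4)) for a,p in blobs((c[...,2]>120)&(c[...,1]<80)&(c[...,0]<80),[245,195],3)])
E
```

```text
0.5675228391232285 0.04377547483548639
t 10.35 pos [0.4956 0.0358 0.1491] yawY -27.7 q6 0.33 F [-0.6 -0.  -0.3] tau [-0.03 -0.08 -0.04] op 0.07470893069917679 ff 0.0
shift mm [40.6 60.  29.1]
[(10, array([274.5, 215. ]), array([0.5205, 0.0363, 0.0845]))]
```

View pics/s4.png

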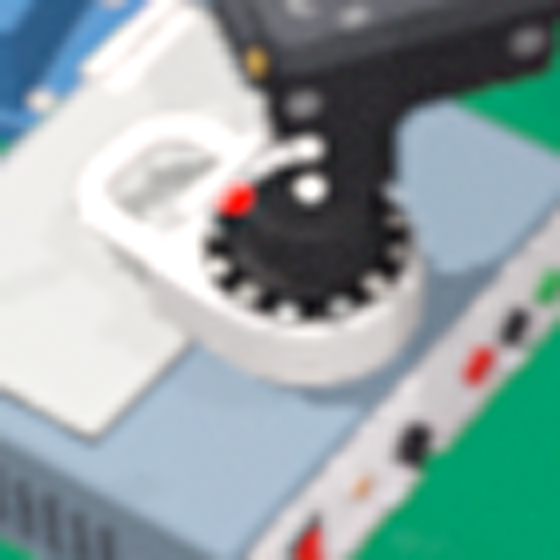

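The finger hides the pointer here; the lock itself hasn't moved. I'll go over the bow with a narrow opening and look from there.

Call:
carry_out(moves=[{"tx":40.5,"ty":60,"tz":0,"turn":-34},{"tx":40.5,"ty":60,"tz":0,"turn":-34},{"tx":40.5,"ty":60,"tz":29,"turn":-34},{"tx":40.5,"ty":60,"tz":29,"turn":-34},{"tx":40.5,"ty":60,"tz":29,"turn":-34},{"tx":40.5,"ty":60,"tz":29,"turn":-34},{"tx":40.5,"ty":60,"tz":29,"turn":-34}], gripper=24)

```text
t: 11.28
tool_pos: [0.5684, 0.0436, 0.1213]
tcp_rot: [2.097, 2.337, 0.001]
force: [0.3, -0.7, 0.2]
opening: 0.0248
finger_force: 0.0
```

```bash
python3 - <<'E'
from h import *
goto(.5675,.0438,.0635)
im=snap('scene',235,185,75,65,8,'pics/s5.png')
E
```

```text
t 11.275 pos [0.5684 0.0436 0.1213] yawY 6.2 q6 -0.23 F [ 0.3 -0.7  0.2] tau [ 0.01 -0.04  0.05] op 0.0247579656073306 ff 0.0
shift mm [ 0.3 -1.  57.8]
```

View pics/s5.png

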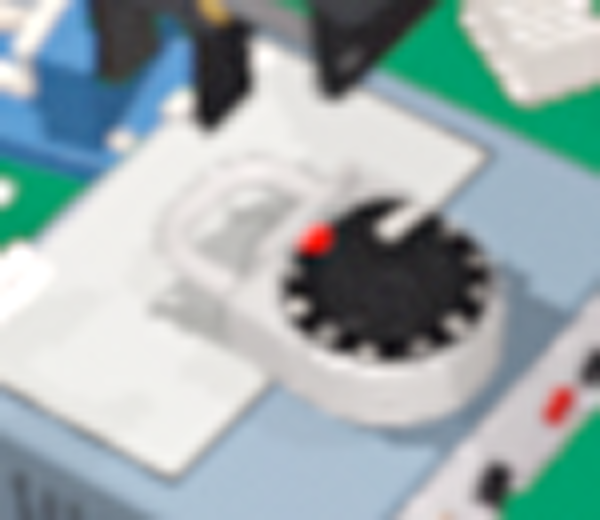

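The pointer runs from (283.3,213.9) to (288.9,210.2), up-right towards the lock's -y. The bow is clear under the fingers, with the bar's middle near (260,208.5). I'll check both numerically.

```bash
python3 - <<'E'
from h import *
d=ray('scene',(288.9,210.2),.104)-ray('scene',(283.3,213.9),.104);print(np.degrees(np.arctan2(d[1],d[0])),"want -83.4", ray('scene',(283.3,213.9),.104))
print("bar",ray('scene',(260,208.5),.074))
for s in(-15,0,15):
    y=np.radians(6.6);p=np.array([.496+.072*np.cos(y)-s*1e-3*np.sin(y),.0355+.072*np.sin(y)+s*1e-3*np.cos(y),.074]);u=proj('scene',p);print(s,u.round(1),"crop",((u-[235,185]+.5)*8).round())
E
```

```text
-96.37856487228318 want -83.4 [0.49482263 0.03389583 0.104     ]
bar [0.56763861 0.0362738  0.074     ]
-15 [261.7 206.5] crop [217. 176.]
0 [257.8 210.3] crop [187. 206.]
15 [253.9 214.1] crop [155. 237.]
```

```bash
python3 - <<'E'
from h import *
im=read_camera('scene')
print(im[205:220,278:296].min(2))
c=np.array([.496,.0355])
for a in (-53.4,-83.4,-113.4):
    u=np.array([np.cos(np.radians(a)),np.sin(np.radians(a))])
    print(a,*[proj('scene',[*(c+u*r),z]).round(1) for r,z in((.0,.104),(.017,.104),(.018,.0875),(.021,.0875),(.027,.0845))])
E
```

```text
[[210 210 218 223 225 226 226 225 225 225 224 225 226 226 227 220 193 156]
 [197 197 209 214 218 222 225 226 226 225 226 225 226 226 218 193 159 144]
 [188 186 200 208 211 215 220 223 225 226 226 226 227 219 192 158 142 154]
 [187 191 199 201 201 202 205 209 218 224 227 227 218 193 158 143 154 161]
 [186 189 184 165 153 152 160 173 195 217 225 220 194 157 143 154 160 162]
 [170 137 109  82  63  65  90 136 181 204 207 188 159 146 155 161 161 160]
 [110  63  35  28  34  83 145 189 208 187 147 131 136 158 166 162 161 161]
 [ 51  35  28  44 101 169 210 210 179 120  64  63 116 167 173 164 163 161]
 [ 34  35  31  70 150 209 209 165 101  43  22  46  98 145 149 152 165 165]
 [ 38  39  36  55 116 161 148  89  37  29  30  46  71  81  81 108 151 166]
 [ 36  38  36  40  54  73  66  41  32  33  34  40  44  32  16  47 103 147]
 [ 38  38  37  34  37  35  29  30  33  36  38  39  36  30  27  46  87 124]
 [ 38  39  37  40  37  39  36  37  36  37  40  44  40  39  38  76 113 129]
 [ 44  42  42  42  40  45  40  39  39  36  41  43  44  36  33  46  64  79]
 [ 43  45  37  43  48  49  53  49  43  43  43  41  43  38  32  25  25  53]]
-53.4 [282.4 214. ] [283.2 208.6] [283.4 213.3] [283.5 212.3] [283.8 211.4]
-83.4 [282.4 214. ] [286.8 209.5] [287.2 214.3] [287.9 213.5] [289.5 212.8]
-113.4 [282.4 214. ] [289.3 211.7] [289.8 216.5] [291.  216.1] [293.4 216.2]
```

The pointer matches the lock's -y detent: slope about (1.1,-1), against (4.4,-4.5) predicted. Descending onto the bar.

Call:
carry_out(moves=[{"tx":0,"ty":-1,"tz":30,"turn":0},{"tx":0,"ty":-1,"tz":48,"turn":0},{"tx":0,"ty":-1,"tz":53,"turn":0},{"tx":0,"ty":-1,"tz":57,"turn":0},{"tx":0,"ty":-1,"tz":57,"turn":0},{"tx":0,"ty":-1,"tz":57,"turn":0}])

```text
t: 12.12
tool_pos: [0.5675, 0.0435, 0.0642]
tcp_rot: [2.096, 2.338, 0.001]
force: [0.1, 0.2, 0.1]
opening: 0.0242
finger_force: 0.0
```

```bash
python3 -c "
from h import *
goto(.5675,.0438,.0635)"
```

```text
t 12.125 pos [0.5675 0.0435 0.0642] yawY 6.3 q6 -0.23 F [0.1 0.2 0.1] tau [-0.02 -0.06  0.03] op 0.024214208777007095 ff 0.0
shift mm [0.3 0.  0.7]
```

Call:
carry_out(moves=[{"tx":0,"ty":0,"tz":0,"turn":0},{"tx":0,"ty":0,"tz":0,"turn":0},{"tx":0,"ty":0,"tz":0,"turn":0},{"tx":0,"ty":0,"tz":0,"turn":0},{"tx":0,"ty":0,"tz":0,"turn":0}], gripper=0)

```text
t: 12.75
tool_pos: [0.5673, 0.0433, 0.0637]
tcp_rot: [2.096, 2.339, 0.0]
force: [0.4, -2.4, 1.4]
opening: 0.0084
finger_force: 30.0
```

```bash
python3 -c "
from h import *
goto(.5675,.0438,.0635)"
```

```text
t 12.75 pos [0.5673 0.0433 0.0637] yawY 6.3 q6 -0.23 F [ 0.4 -2.4  1.4] tau [-0.37 -0.12  0.13] op 0.008401063295019398 ff 30.022336207330227
shift mm [0.5 0.2 0.2]
```

Call:
carry_out(moves=[{"tx":0,"ty":2,"tz":0,"turn":0},{"tx":0,"ty":4,"tz":0,"turn":0},{"tx":0,"ty":6,"tz":0,"turn":0},{"tx":0,"ty":8,"tz":0,"turn":0},{"tx":0,"ty":8,"tz":0,"turn":0}])

```text
t: 13.38
tool_pos: [0.5748, 0.0442, 0.0634]
tcp_rot: [-2.097, -2.339, 0.001]
force: [-2.9, -3.1, 2.2]
opening: 0.0085
finger_force: 30.1
```

Force is low (about 3 N), so the lock is open and the shackle is sliding. Pulling on to the stop.

Call:
carry_out(moves=[{"tx":0,"ty":2,"tz":0,"turn":0},{"tx":0,"ty":4,"tz":0,"turn":0},{"tx":0,"ty":6,"tz":0,"turn":0},{"tx":0,"ty":8,"tz":0,"turn":0},{"tx":0,"ty":9,"tz":0,"turn":0},{"tx":0,"ty":10,"tz":0,"turn":0},{"tx":0,"ty":10,"tz":0,"turn":0}])

```text
t: 14.25
tool_pos: [0.5852, 0.0455, 0.0635]
tcp_rot: [2.097, 2.339, 0.0]
force: [-2.0, -2.8, 2.1]
opening: 0.0091
finger_force: 30.2
```

Call:
carry_out(moves=[{"tx":0,"ty":1,"tz":0,"turn":0},{"tx":0,"ty":2,"tz":0,"turn":0},{"tx":0,"ty":2.5,"tz":0,"turn":0},{"tx":0,"ty":2.5,"tz":0,"turn":0}])

```text
t: 14.75
tool_pos: [0.5859, 0.0458, 0.0632]
tcp_rot: [-2.095, -2.338, 0.004]
force: [-3.9, -4.6, 1.5]
opening: 0.0088
finger_force: 30.2
```

```bash
python3 - <<'E'
from h import *
goto(.5675,.0438,.0635)
im=snap('scene',235,185,75,65,8,'pics/s6.png')
c=im[195:245,245:295].astype(int);print([(a,p.round(1),ray('scene',p,.0845).round(4)) for a,p in blobs((c[...,2]>120)&(c[...,1]<80)&(c[...,0]<80),[245,195],3)])
E
```

```text
t 14.75 pos [0.5859 0.0458 0.0632] yawY 6.3 q6 -0.22 F [-3.9 -4.6  1.5] tau [-0.74  0.59  0.21] op 0.008834198736085725 ff 30.171137568485236
shift mm [  0.1 -18.5  -0.2]
[(8, array([273.4, 215.1]), array([0.5221, 0.0383, 0.0845]))]
```

View pics/s6.png

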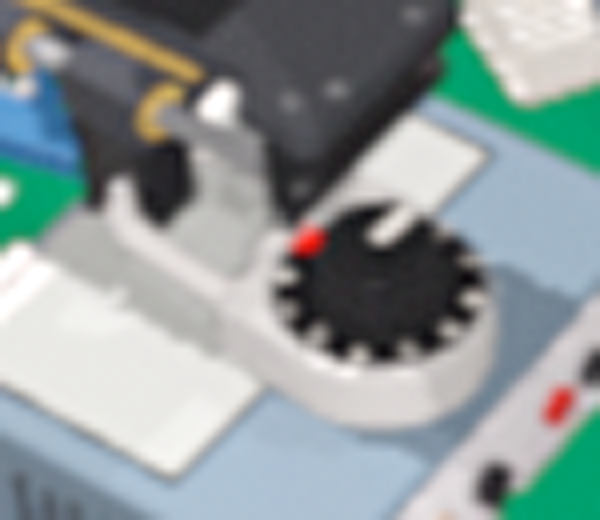

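The shackle is visibly long in the picture and the body has moved about 1 mm up to the eye. I'll pull a bit more to confirm the stop.

Call:
carry_out(moves=[{"tx":0,"ty":1,"tz":0,"turn":0},{"tx":0,"ty":2,"tz":0,"turn":0},{"tx":0,"ty":3,"tz":0,"turn":0},{"tx":0,"ty":3,"tz":0,"turn":0}])

```text
t: 15.3
tool_pos: [0.5859, 0.0462, 0.0626]
tcp_rot: [-2.091, -2.335, 0.01]
force: [-8.2, -5.3, 2.4]
opening: 0.0082
finger_force: 30.1
```

The TCP stopped advancing and the force rose to 8 N, so the shackle is at its stop. Release and lift off the bow.

Call:
carry_out(moves=[{"tx":0,"ty":0,"tz":0,"turn":0},{"tx":0,"ty":0,"tz":0,"turn":0},{"tx":0,"ty":0,"tz":0,"turn":0},{"tx":0,"ty":0,"tz":-20,"turn":0},{"tx":0,"ty":0,"tz":-60,"turn":0},{"tx":0,"ty":0,"tz":-90,"turn":0},{"tx":0,"ty":0,"tz":-90,"turn":0},{"tx":0,"ty":0,"tz":-90,"turn":0}], gripper=24)

```text
t: 16.3
tool_pos: [0.5904, 0.0464, 0.153]
tcp_rot: [-2.097, -2.339, -0.001]
force: [-0.6, -0.3, 0.0]
opening: 0.0238
finger_force: 0.0
```

```bash
python3 - <<'E'
from h import *
goto(.497,.0362,.09)
im=snap('scene',235,185,75,65,8,'pics/s7.png')
for n,f in(("new",im),("old",cv2.imread('pics/scene0.png'))):
    c=f[195:245,245:305].astype(int);print(n,[(a,p.round(1),ray('scene',p,.09).round(4)) for a,p in blobs(c.max(2)<70,[245,195],100)+blobs((c[...,2]>120)&(c[...,1]<80)&(c[...,0]<80),[245,195],3)])
E
```

```text
t 16.3 pos [0.5904 0.0464 0.153 ] yawY 6.2 q6 -0.22 F [-0.6 -0.3  0. ] tau [-0.06 -0.1   0.02] op 0.02378646961479703 ff 0.0
shift mm [  0.  -94.   62.9]
new [(280, array([282.3, 220.4]), array([0.4921, 0.0407, 0.09  ])), (8, array([273.8, 215.1]), array([0.5178, 0.0414, 0.09  ]))]
old [(273, array([282.9, 219.8]), array([0.4924, 0.0383, 0.09  ])), (9, array([273.9, 214.9]), array([0.5181, 0.0406, 0.09  ])), (5, array([303.8, 235.6]), array([0.4264, 0.0434, 0.09  ]))]
```

View pics/s7.png

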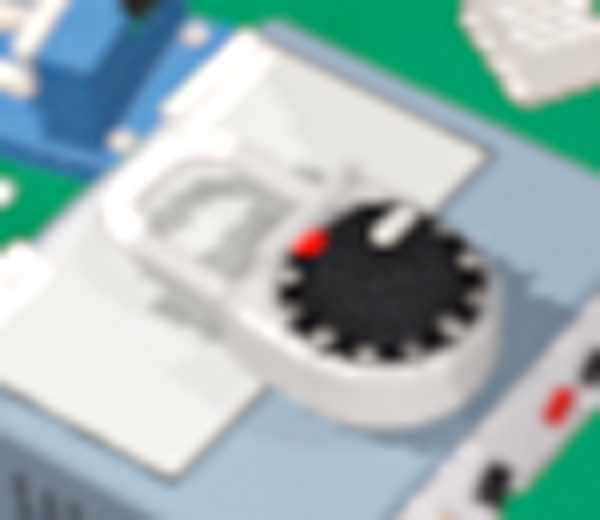

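The shackle is fully out, the lock is flat and the dial is at about (.4965,.037). Now over the dial, fingers turned to close along y.

Call:
carry_out(moves=[{"tx":1,"ty":-47,"tz":0,"turn":10},{"tx":1,"ty":-94,"tz":0,"turn":20},{"tx":1,"ty":-94,"tz":0,"turn":30},{"tx":1,"ty":-94,"tz":0,"turn":40},{"tx":1,"ty":-94,"tz":0,"turn":50},{"tx":1,"ty":-94,"tz":0,"turn":60},{"tx":1,"ty":-94,"tz":0,"turn":70},{"tx":1,"ty":-94,"tz":0,"turn":80},{"tx":1,"ty":-94,"tz":0,"turn":90},{"tx":1,"ty":-94,"tz":0,"turn":90}], gripper=80)

```text
t: 17.6
tool_pos: [0.4962, 0.037, 0.1523]
tcp_rot: [-3.136, -0.174, 0.003]
force: [1.1, 0.5, 0.6]
opening: 0.0797
finger_force: 0.0
```

```bash
python3 -c "
from h import *
goto(.4965,.037,.0895)"
```

```text
t 17.6 pos [0.4962 0.037  0.1523] yawY -83.6 q6 1.31 F [1.1 0.5 0.6] tau [-0.    0.06  0.  ] op 0.07967264742900126 ff 0.0
shift mm [ 0.4  0.1 62.8]
```

Call:
carry_out(moves=[{"tx":0,"ty":0,"tz":30,"turn":0},{"tx":0,"ty":0,"tz":50,"turn":0},{"tx":0,"ty":0,"tz":60,"turn":0},{"tx":0,"ty":0,"tz":63,"turn":0},{"tx":0,"ty":0,"tz":63,"turn":0},{"tx":0,"ty":0,"tz":63,"turn":0}])

```text
t: 18.35
tool_pos: [0.4974, 0.0368, 0.0911]
tcp_rot: [3.137, 0.172, 0.002]
force: [-0.1, 0.4, 0.7]
opening: 0.0799
finger_force: 0.0
```

Call:
carry_out(moves=[{"tx":0,"ty":0,"tz":0,"turn":0},{"tx":0,"ty":0,"tz":0,"turn":0},{"tx":0,"ty":0,"tz":0,"turn":0},{"tx":0,"ty":0,"tz":0,"turn":0},{"tx":0,"ty":0,"tz":0,"turn":0},{"tx":0,"ty":0,"tz":0,"turn":0},{"tx":0,"ty":0,"tz":0,"turn":0},{"tx":0,"ty":0,"tz":0,"turn":0}], gripper=20)

```text
t: 19.35
tool_pos: [0.4968, 0.0369, 0.0905]
tcp_rot: [-3.137, -0.171, 0.0]
force: [-0.3, 1.7, -0.6]
opening: 0.033
finger_force: 30.0
```

Call:
carry_out(moves=[{"tx":0,"ty":0,"tz":-4,"turn":0},{"tx":0,"ty":0,"tz":-10,"turn":0},{"tx":0,"ty":0,"tz":-18,"turn":0},{"tx":0,"ty":0,"tz":-26,"turn":0},{"tx":0,"ty":0,"tz":-30,"turn":0},{"tx":0,"ty":0,"tz":-30,"turn":0}])

```text
t: 20.1
tool_pos: [0.4971, 0.0368, 0.121]
tcp_rot: [3.137, 0.171, 0.002]
force: [0.9, 0.5, -4.0]
opening: 0.0334
finger_force: 30.0
```

The force of -4 N is the lock's weight, so it is free of the eye. Raising it on.

Call:
carry_out(moves=[{"tx":0,"ty":0,"tz":-15,"turn":0},{"tx":0,"ty":0,"tz":-35,"turn":0},{"tx":0,"ty":0,"tz":-55,"turn":0},{"tx":0,"ty":0,"tz":-75,"turn":0},{"tx":0,"ty":0,"tz":-90,"turn":0},{"tx":0,"ty":0,"tz":-95,"turn":0},{"tx":0,"ty":0,"tz":-95,"turn":0},{"tx":0,"ty":0,"tz":-95,"turn":0},{"tx":0,"ty":0,"tz":-95,"turn":0},{"tx":0,"ty":0,"tz":-95,"turn":0}])

```text
t: 21.35
tool_pos: [0.4966, 0.0369, 0.2151]
tcp_rot: [-3.137, -0.171, 0.001]
force: [-0.1, -0.5, -4.1]
opening: 0.0335
finger_force: 30.0
```

```bash
python3 -c "
from h import *
goto(.4965,.037,.215)
import json
print(hand_in())"
```

```text
t 21.35 pos [0.4966 0.0369 0.2151] yawY -83.8 q6 1.31 F [-0.1 -0.5 -4.1] tau [ 0.02  0.1  -0.02] op 0.033541714733588 ff 29.999094307422638
shift mm [-0.1 -0.2  0.1]
the job is handed in; nothing more can be done
None
```

The lock was opened, taken off the eye and handed in at 21.4 s, held by its dial about 12 cm above the supply with the shackle pulled to its stop; I took no picture after the lift, and the hand-in returned no verdict.

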